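# Lock the bangle box into its clip rack

### The job

One of the two maroon bangle boxes stands part-way out of its steel rack with the red-knobbed clip lever open: push that box fully home against the backstop with the fingertips, then flip its lever over past centre so that it snaps down across the front of the box and stays there. Only push: do not pick up or tip the box, do not push or squeeze it hard, and leave the other rack with its clipped box, the brass cone, the incense holder and the bangles as they are.

Things in the scene. Friction and masses are not known exactly. Their poses are not given: they have to be found in the camera images.
- rack_a: Steel rack to be served, fixed; left or right place varies. Origin on the counter under a seated box's centre; x points into the rack (away from the robot), y left, z up. Floor plate 4 mm thick, x -110..45, y -63..87. Backstop face at x 36, 45 high. Rails 16 high, inner faces at y -53, 53. Lever post 46 high, x -60..-50, y 60..76. All but the lever is under 47 mm high.
- box_a: Maroon box to be seated, 70 (x) by 100 (y) by 60 (z) mm, 0.15-0.33 kg, loose. Origin at the centre of its underside. Starts on the floor plate between the rails, 25-50 mm out (x -25..-50 in the rack's frame); slides along the rack's +x, 3 mm side clearance each way, to the backstop (home: x = +1). More than 4 mm short of home, it blocks the lever.
- clip_a (a joint): Over-centre spring lever of rack_a, hinged along the rack's x. Steel bar 78 long, 7 thick (rack x -47.5..-40.5), 11 wide. 0 = open, leaning 0.65 rad from upright to +y, away from its box; 0.65 = upright; 2.0 = shut, lying across the box's front, 1.35 rad to -y. Springs to either end: pushed towards -y (1-3 N) past about 0.8 it snaps shut by itself.
- clip_a_knob (a point): Centre of the red ball (18 mm) on the end of rack_a's lever, 80 mm from the pivot. Open, it is about 99 mm above the counter; shut, its top is at 63 mm.
- clip_a_pivot (a point): Pivot of rack_a's lever: x -44, y +68, z +35 mm in the rack's frame.
- rack_b: The other, identical steel rack, fixed, about 0.28 m beside the first (centre to centre), turned its own way; same frame and sizes as rack_a. Leave alone.
- box_b: Identical maroon box already seated in rack_b. Leave alone.
- clip_b (a joint): Lever of rack_b, like clip_a; it is shut (2.0) and must stay shut.
- cone: Brass sizing cone standing behind the racks, 148 mm high, 72 mm across the foot, loose. Origin at the centre of its underside.
- incense_holder: Squat blue ceramic incense holder to the left of the racks, 80 mm across, 38 mm high with two thin stubs of stick to 86 mm, loose. Origin at the centre of its underside.
- bangles: Stack of four amber celluloid bangles tied as one set, 72 mm across, 40 mm high, loose, to the right of the racks. Origin at the centre of its underside.
Not all that is in view belongs to the job. What is shaped like the box_a but green or purple is not meant. What is shaped like the rack_a but blue is not meant.

How it is judged:
On the way, in this order (a step that is already met when the one before it is completed fails the run):
1. the box is pushed fully home while its lever is still open (x of box_a in the frame of rack_a above -0.0045 m and value of joint clip_a below 0.6 rad), for 0.2 s.
2. the lever has snapped over and lies across the front of the box (x of box_a in the frame of rack_a above -0.0045 m and value of joint clip_a above 1.85 rad), for 0.2 s.
At the end, for the whole second after the job is handed in: Box a within about 5 mm of the backstop, flat on the rack's floor and at rest; its lever shut (above 1.85 of 2.0 rad); the other lever shut and its box still seated (all of step 2 and value of joint clip_b above 1.85 rad and z of box_a in the frame of rack_a below 0.008 m and angle between box_a's own z axis and vertical below 0.05 rad and linear speed of box_a below 0.01 m/s and x of box_b in the frame of rack_b above -0.006 m); the robot touches nothing.
It fails at once if the box is lifted or tipped (z of box_a in the frame of rack_a above 0.016 m or angle between box_a's own z axis and vertical above 0.25 rad).
It fails at once if the box is squeezed or pushed harder than 45 N (contact force between the fingers and box_a above 45 N).
It fails at once if the other rack's clip is opened or its box disturbed (value of joint clip_b below 1.7 rad or distance of box_b from where it was at the start of the episode above 0.012 m).
It fails at once if a bystander is moved by more than 15 mm (distance of any of cone, incense_holder, bangles from where it was at the start of the episode above 0.015 m).
It also fails if it takes over 42 s, if anything falls off the work surface, if the arm or the gripper's body presses on something with over 40 N, if the wrist force passes 120 N, or if a joint passes its speed limit or range.

### The arm

A 7-joint arm with a two-finger parallel gripper is mounted at the origin on the work surface. World frame = base frame: x ahead of the robot, y to its left, z up, the work surface at z = 0. Lengths are in m, angles in rad, forces in N, time in s.
With the tool pointing down it reaches from about 0.4 to 0.85 m from the base axis. Payload 10.4 kg.
Tool frame: the origin (TCP) lies midway between the tips of the shut fingers; the grasp point (between the pads) lies 19 mm behind it (r.tcp_to_grasp is the z of the grasp point in the tool frame, in m); z points along the fingers, x is the direction in which the jaws open and shut, and the axes are right-handed (so a half turn about z gives the same grasp; the last joint's range is limited). The gripper opens to 87 mm and grips with 3 to 60 N. Pads are 19 mm wide; open, the fingers measure 117 mm over their backs; the gripper's body (75 mm by 190 mm) begins 51 mm behind the grasp point.
Start: joints at [1.106, 0.332, -0.065, 1.46, 0.022, 1.35, -0.088], TCP at [0.267, -0.565, 0.223] pointing down, gripper open.
Joint ranges: [-2.6, 2.6], [-0.5, 2.12], [-1.47, 1.34], [0.16, 2.42], [-1.27, 4.41], [0.06, 2.06], [-2.6, 2.6]. Speed limits (rad/s): [2.22, 2.22, 2.79, 2.79, 3.14, 3.14, 3.14].

### API

Orientations are given as a unit quaternion [x, y, z, w].
In Python, from bench import r, camera, close_job gives the robot as it stands. The module is installed in compiled form; this text tells all that it offers.
- The arm moves only by the shell command python3 -m crank 'ROWS' [FORCE]. ROWS is JSON, a list of rows, each an object of numbers: "x", "y", "z": the shift along the tool's x, y, z scaled (see below); "ax", "ay", "az": the turn, a rotation vector about the tool's x, y, z scaled (see below); "claw": the closure, from -1 (fully open) to 1 (shut), so that 0 is half open. A call has exactly 5 rows; each row is the pose to reach, as a shift and turn from the pose commanded when the call began, along the tool's axes at that moment; what a row does not reach only later rows make up. The controller multiplies each number of a shift by 1 m and each number of a turn by 2 rad. A row lasts 1/12 s, in which the tool goes at most 41.7 mm and 7.16 degrees, less where a joint would pass 70% of its speed; a pose out of reach is approached as far as the arm can. A call with a number of a shift or a turn outside -1 to 1 is refused whole. A call with a gripper value outside its range is refused whole. The fingers move at their own pace and stop on an object; FORCE is the grip in N (left out, the last holds). Time passes only in rows, so rows that repeat a pose let the fingers close, or fill a call up. It gives the time, the measured TCP pose, the force and the opening at its end, in the units of the state.
- r.read_state(): the state, without advancing time (a new reading comes with each control period).
- camera(name): name is "scene" or "top" or "wrist"; returns a dict with "color" (384x512x3 uint8, blue, green, red), "fx", "fy", "cx", "cy" (pixels), "D" ([k1, k2, p1, p2, k3] as OpenCV has them; the pictures are not rectified), "eye" and "orientation" of the camera in the world. Camera axes: x right, y down, z forward; pixel columns grow to the right and rows downward; lengths in m; the calibration is good to about 2 mm. A picture is of the moment at which its call begins. There is no depth.
- close_job(): hands the job in, once; it reports no verdict.
The state is a dict: "time": time; "joint_positions": joint angles; "joint_vel": joint speeds; "joint_torque": joint torques, N m; "ee_pos": TCP position; "eef_rot": TCP orientation; "ft_force": force on the tool from outside, world axes, zero at the start; "torque": the same for the moment, N m; "width": finger opening in m.
Only numpy, scipy, OpenCV 4.12 (cv2) and the standard library are available. Lean on these libraries where they do the work, as an engineer would, in place of code of your own. Each camera call takes 0.05 s, during which the arm holds its last target. There are 200 camera calls.

## Working session

There is one attempt and no reset: what is moved stays moved. The work goes in short steps, Python scripts to look and compute and a shell command to move; the robot and the scene stay as the last step left them, time stands still between calls to the robot, and variables do not carry over. Pictures are saved under pics/ and viewed, about 8 in all and at most 12, crops included, and the job is handed in when it is done.

```bash
mkdir -p pics
python3 - <<'E'
from bench import r,camera
import cv2,numpy as np
ims=[]
for n in("top","scene"):
    c=camera(n); cv2.imwrite(f"pics/{n}1.png",c["color"]); print({k:np.round(v,4).tolist() for k,v in c.items() if k!="color"})
    import pickle; pickle.dump(c,open(f"{n}1.pkl","wb"))
print(r.read_state())
E
```

```text
{'fx': 448.7089, 'fy': 448.7089, 'cx': 251.585, 'cy': 195.1142, 'D': [-0.1521, 0.0, 0.0, 0.0, 0.0], 'eye': [0.4042, 0.0004, 1.2233], 'orientation': [-0.7025, 0.708, -0.0509, 0.0513]}
{'fx': 409.1759, 'fy': 409.1759, 'cx': 258.4811, 'cy': 192.4574, 'D': [0.0251, 0.0, 0.0, 0.0, 0.0], 'eye': [1.4044, 0.5789, 1.0105], 'orientation': [0.4104, 0.8172, -0.357, -0.1906]}
{'time': 0.1, 'joint_positions': array([ 1.10639245,  0.33283753, -0.06468243,  1.4608239 ,  0.02160486,
        1.34988456, -0.08851363]), 'joint_vel': array([-3.55992798e-05, -3.46552131e-04, -5.30447124e-04, -3.10134957e-03,
       -4.91003068e-04, -9.28014680e-05, -1.00162019e-03]), 'joint_torque': array([ 1.96819899e-03, -6.24545717e+01,  2.49633315e-02, -3.90714204e+01,
       -6.13710308e-02,  3.67160852e-02,  3.76390247e-06]), 'ee_pos': array([ 0.26707872, -0.56469889,  0.22183139]), 'eef_rot': array([ 8.44855206e-01, -5.34994659e-01, -5.48005967e-04, -3.08669272e-04]), 'ft_force': array([-0.67550665,  0.1319417 ,  0.37309065]), 'torque': array([ 0.06550945, -0.03376157,  0.03668257]), 'width': 0.08731644423580338}
```

View pics/top1.png

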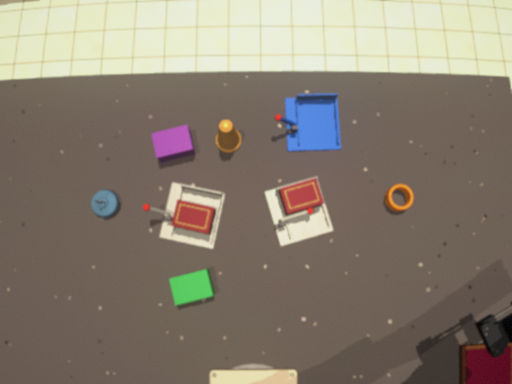

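View pics/scene1.png

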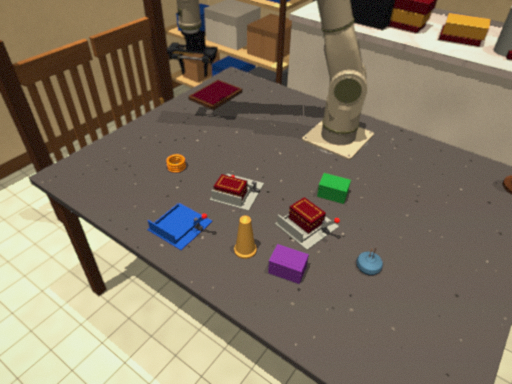

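The left maroon box at top (193,217) stands short of its backstop and its red knob (147,208) sticks out, so the lever is open. The right one at (301,197) is seated with its knob (311,211) across its front. The blue rack (313,122) and the green and purple boxes are decoys. So the left one is rack_a; I'll confirm it in an enlarged crop.

```bash
cat > h.py <<'E'
import numpy as np,cv2,pickle
from scipy.spatial.transform import Rotation as R
def proj(c,P):
    Rc=R.from_quat(c["orientation"]).as_matrix()
    K=np.array([[c["fx"],0,c["cx"]],[0,c["fy"],c["cy"]],[0,0,1]])
    rv=cv2.Rodrigues(Rc.T)[0]
    return cv2.projectPoints(np.atleast_2d(P).astype(float),rv,-Rc.T@np.array(c["eye"]),K,np.array(c["D"],float))[0][:,0]
def atz(c,uv,z):
    K=np.array([[c["fx"],0,c["cx"]],[0,c["fy"],c["cy"]],[0,0,1]])
    n=cv2.undistortPoints(np.array(uv,float).reshape(-1,1,2),K,np.array(c["D"],float))[:,0]
    d=R.from_quat(c["orientation"]).apply(np.c_[n,np.ones(len(n))]); e=np.array(c["eye"])
    return e+d*((z-e[2])/d[:,2])[:,None]
def rack(p,P):
    c,s=np.cos(p[2]),np.sin(p[2]); P=np.atleast_2d(P).astype(float)
    return np.c_[p[0]+c*P[:,0]-s*P[:,1],p[1]+s*P[:,0]+c*P[:,1],P[:,2]]
E
python3 - <<'E'
from h import *
a=pickle.load(open("top1.pkl","rb"));b=pickle.load(open("scene1.pkl","rb"))
A=cv2.resize(a["color"][172:257,135:235],None,fx=7,fy=7,interpolation=cv2.INTER_CUBIC)
cv2.imwrite("pics/cropA.png",A)
B=cv2.resize(b["color"][185:255,265:350],None,fx=8,fy=8,interpolation=cv2.INTER_CUBIC)
cv2.imwrite("pics/cropB.png",B)
print(atz(a,[[193,217],[301,197],[192,288]],.06),atz(a,[[147,208],[105,203]],.099))
E
```

```text
[[ 0.5171065   0.15379563  0.06      ]
 [ 0.56758064 -0.12908709  0.06      ]
 [ 0.33387637  0.15529188  0.06      ]] [[0.536913   0.26676665 0.099     ]
 [0.55043631 0.37730569 0.099     ]]
```

View pics/cropA.png

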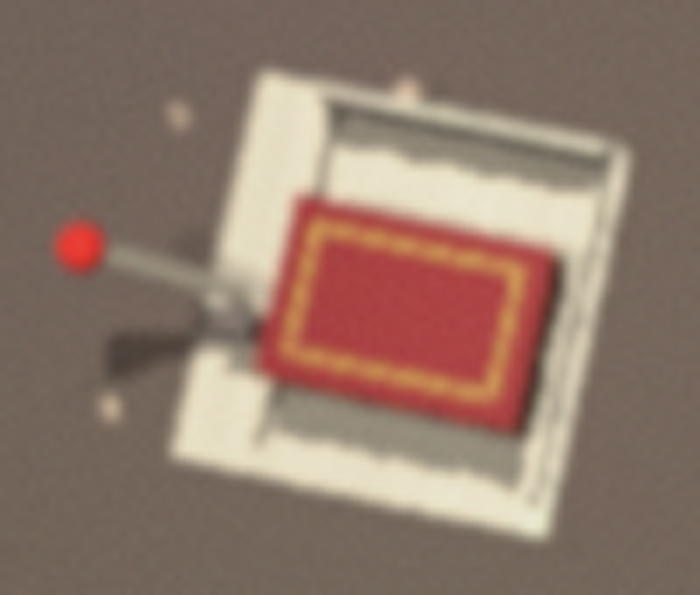

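View pics/cropB.png

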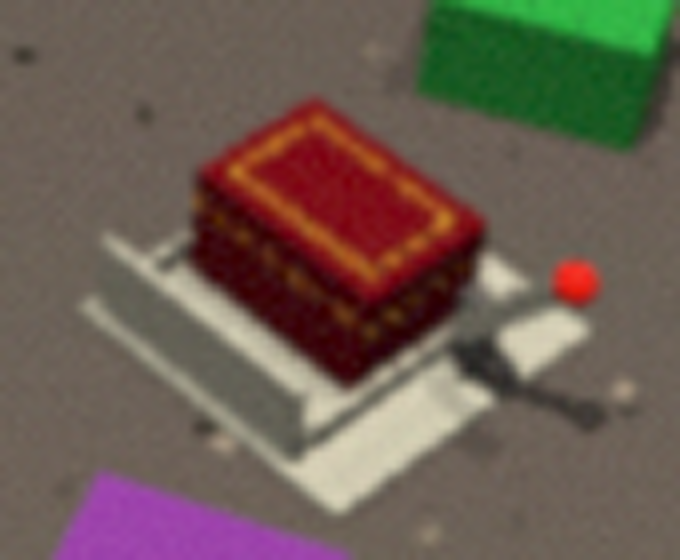

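The crops confirm it: a maroon box short of the backstop in the steel rack, with the red knob leaning away to +y (crop A (80,247)). Next I fit the rack and box poses to both views.

Run:
```python
from h import *
from scipy.optimize import least_squares
a=pickle.load(open("top1.pkl","rb"));b=pickle.load(open("scene1.pkl","rb"))
up=lambda L,k,o:(np.array(L)+.5)/k-.5+np.array(o)
pa=up([(260,70),(172,458),(548,540),(300,197),(557,255),(520,435),(258,375),(80,247)],7,(135,172))
pb=up([(340,512),(590,325),(85,305),(370,303),(200,180),(485,225),(315,100),(576,283)],8,(265,185))
kn=[-.044,.068+.08*np.sin(.65),.035+.08*np.cos(.65)]
pl=dict(RL=(.045,.087,.004),FL=(-.11,.087,.004),FR=(-.11,-.063,.004),RR=(.045,-.063,.004))
bx=dict(RL=(.035,.05,.064),RR=(.035,-.05,.064),FR=(-.035,-.05,.064),FL=(-.035,.05,.064))
def model(p):
    P=lambda k:rack(p,pl[k]); B=lambda k:rack(p,np.array(bx[k])+[p[3],0,0])
    K=rack(p,kn)
    A=np.vstack([P('RL'),P('FL'),P('FR'),B('RL'),B('RR'),B('FR'),B('FL'),K])
    S=np.vstack([P('RL'),P('FL'),P('RR'),B('RL'),B('RR'),B('FL'),B('FR'),K])
    return A,S
def res(p):
    A,S=model(p); return np.r_[proj(a,A)-pa,proj(b,S)-pb].ravel()
s=least_squares(res,[.53,.15,-.2,-.04],loss="soft_l1",x_scale=.01)
p=s.x;print(p);print(np.round(res(p).reshape(-1,2),1).tolist())
np.save("p.npy",p)
print("knob",rack(p,kn),"front face",rack(p,[p[3]-.035,0,.03]))
c=camera=None
# green box near corner vs rack frame
q=atz(a,[[170,280],[208,271],[214,293],[176,305]],.06)-[p[0],p[1],0]
print("green in rack",R.from_euler('z',-p[2]).apply(q).round(3))
```

```text
[ 0.55766865  0.14509039 -0.21626624 -0.03958865]
[[0.4, 0.4], [0.1, -0.3], [-0.2, -0.3], [-0.1, -0.6], [0.4, -1.0], [-0.2, -0.4], [-0.2, 0.1], [0.5, 0.1], [0.1, 0.1], [0.6, 0.4], [-0.2, -0.1], [0.5, -0.5], [-0.2, -1.8], [0.8, -0.8], [0.0, -1.0], [0.4, 0.1]]
knob [[0.53967443 0.26823519 0.0986867 ]] front face [[0.48481751 0.16109595 0.03      ]]
green in rack [[-0.213  0.022  0.06 ]
 [-0.17  -0.069  0.06 ]
 [-0.221 -0.096  0.06 ]
 [-0.272 -0.007  0.06 ]]
```

```bash
cat > go.py <<'E'
import sys
from h import *
from bench import r
p=np.load("p.npy"); s=r.read_state()
M=R.from_quat(s["eef_rot"]); Rr=R.from_euler('z',p[2])
G=Rr*R.from_matrix(np.array([[0,-1,0],[-1,0,0],[0,0,-1.]])) # tool x=-rack y, y=-rack x
now=Rr.inv().apply(s["ee_pos"]-[p[0],p[1],0])
print("t",round(s["time"],2),"rack now",now.round(4),"world",s["ee_pos"].round(4),"F rack",Rr.inv().apply(s["ft_force"]).round(2),"w",round(s["width"],4))
print("turn(ax,ay,az)",((M.inv()*G).as_rotvec()/2).round(4))
for a in sys.argv[1:]:
    t=np.array(eval(a),float); w=rack(p,t)[0]
    d=M.inv().apply(w-s["ee_pos"]); print(a,"world",w.round(3),"shift xyz",d.round(4),"len",np.linalg.norm(d).round(3))
E
python3 go.py "(-.08,-.30,.2)" "(-.115,0,.2)"
```

```text
t 0.1 rack now [-0.1315 -0.7556  0.2218] world [ 0.2671 -0.5647  0.2218] F rack [-0.69 -0.02  0.37] w 0.0873
turn(ax,ay,az) [2.00e-04 6.00e-04 3.29e-01]
(-.08,-.30,.2) world [ 0.415 -0.131  0.2  ] shift xyz [-0.3289 -0.3194  0.0222] len 0.459
(-.115,0,.2) world [0.445 0.17  0.2  ] shift xyz [-0.5877 -0.4752  0.0225] len 0.756
```

```bash
python3 go.py "(0,-.40,.2)"; python3 -m crank '[{"x":-0.2,"y":-0.31,"z":0.02,"az":0.33,"claw":0},{"x":-0.2,"y":-0.31,"z":0.02,"az":0.33,"claw":0},{"x":-0.2,"y":-0.31,"z":0.02,"az":0.33,"claw":0},{"x":-0.2,"y":-0.31,"z":0.02,"az":0.33,"claw":0},{"x":-0.2,"y":-0.31,"z":0.02,"az":0.33,"claw":0}]'; python3 go.py "(0,-.40,.2)" "(-.03,-.2,.2)"
```

```text
t 0.1 rack now [-0.1315 -0.7556  0.2218] world [ 0.2671 -0.5647  0.2218] F rack [-0.69 -0.02  0.37] w 0.0873
turn(ax,ay,az) [2.00e-04 6.00e-04 3.29e-01]
(0,-.40,.2) world [ 0.472 -0.246  0.2  ] shift xyz [-0.2009 -0.3215  0.0221] len 0.38
t 0.1 rack now [-0.1315 -0.7556  0.2218] world [ 0.2671 -0.5647  0.2218] F rack [-0.69 -0.02  0.37] w 0.0873
turn(ax,ay,az) [2.00e-04 6.00e-04 3.29e-01]
(0,-.40,.2) world [ 0.472 -0.246  0.2  ] shift xyz [-0.2009 -0.3215  0.0221] len 0.38
(-.03,-.2,.2) world [ 0.485 -0.044  0.2  ] shift xyz [-0.3775 -0.4201  0.0223] len 0.565schema error: expected keys x, y, z, ax, ay, az, claw
```

All keys are required in every row.

```bash
python3 -m crank '[{"x":-0.2,"y":-0.31,"z":0.02,"ax":0,"ay":0,"az":0.33,"claw":0},{"x":-0.2,"y":-0.31,"z":0.02,"ax":0,"ay":0,"az":0.33,"claw":0},{"x":-0.2,"y":-0.31,"z":0.02,"ax":0,"ay":0,"az":0.33,"claw":0},{"x":-0.2,"y":-0.31,"z":0.02,"ax":0,"ay":0,"az":0.33,"claw":0},{"x":-0.2,"y":-0.31,"z":0.02,"ax":0,"ay":0,"az":0.33,"claw":0}]'; python3 go.py "(0,-.40,.2)" "(-.03,-.2,.2)"
```

```text
time: 0.52
ee_pos: [0.3724, -0.3954, 0.2115]
eef_rot: [-0.649, 0.76, 0.0, -0.0]
ft_force: [1.8, -0.5, 0.3]
width: 0.0616
t 0.52 rack now [-0.065  -0.5676  0.2115] world [ 0.3724 -0.3954  0.2115] F rack [ 1.85 -0.13  0.3 ] w 0.0616
turn(ax,ay,az) [0.0002 0.0001 0.0295]
(0,-.40,.2) world [ 0.472 -0.246  0.2  ] shift xyz [-0.1635 -0.0748  0.0115] len 0.18
(-.03,-.2,.2) world [ 0.485 -0.044  0.2  ] shift xyz [-0.3649 -0.0566  0.0116] len 0.369
```

```bash
python3 -m crank '[{"x":-0.365,"y":-0.057,"z":0.011,"ax":0,"ay":0,"az":0.0295,"claw":0},{"x":-0.365,"y":-0.057,"z":0.011,"ax":0,"ay":0,"az":0.0295,"claw":0},{"x":-0.365,"y":-0.057,"z":0.011,"ax":0,"ay":0,"az":0.0295,"claw":0},{"x":-0.365,"y":-0.057,"z":0.011,"ax":0,"ay":0,"az":0.0295,"claw":0},{"x":-0.365,"y":-0.057,"z":0.011,"ax":0,"ay":0,"az":0.0295,"claw":0}]'; python3 go.py "(-.115,0,.2)" "(-.115,0,.15)"
```

```text
time: 0.93
ee_pos: [0.4346, -0.1968, 0.2055]
eef_rot: [-0.629, 0.778, -0.0, -0.0]
ft_force: [1.4, -0.3, -0.2]
width: 0.0442
t 0.93 rack now [-0.0469 -0.3603  0.2055] world [ 0.4346 -0.1968  0.2055] F rack [ 1.39 -0.04 -0.24] w 0.0442
turn(ax,ay,az) [ 0.0001 -0.0001  0.0028]
(-.115,0,.2) world [0.445 0.17  0.2  ] shift xyz [-0.3607  0.0661  0.0054] len 0.367
(-.115,0,.15) world [0.445 0.17  0.15 ] shift xyz [-0.3607  0.0661  0.0554] len 0.371
```

```bash
python3 -m crank '[{"x":-0.361,"y":0.066,"z":0.006,"ax":0,"ay":0,"az":0.003,"claw":0},{"x":-0.361,"y":0.066,"z":0.006,"ax":0,"ay":0,"az":0.003,"claw":0},{"x":-0.361,"y":0.066,"z":0.006,"ax":0,"ay":0,"az":0.003,"claw":0},{"x":-0.361,"y":0.066,"z":0.006,"ax":0,"ay":0,"az":0.003,"claw":0},{"x":-0.361,"y":0.066,"z":0.006,"ax":0,"ay":0,"az":0.003,"claw":0}]'>/dev/null;  python3 go.py "(-.115,0,.15)"
```

```text
t 1.35 rack now [-0.086  -0.1559  0.2022] world [0.4402 0.0113 0.2022] F rack [ 1.63  0.31 -0.36] w 0.0437
turn(ax,ay,az) [-0.0001 -0.0002 -0.0002]
(-.115,0,.15) world [0.445 0.17  0.15 ] shift xyz [-0.1559  0.0291  0.0521] len 0.167
```

```bash
python3 -m crank '[{"x":-0.156,"y":0.029,"z":0.052,"ax":0,"ay":0,"az":0,"claw":0},{"x":-0.156,"y":0.029,"z":0.052,"ax":0,"ay":0,"az":0,"claw":0},{"x":-0.156,"y":0.029,"z":0.052,"ax":0,"ay":0,"az":0,"claw":0},{"x":-0.156,"y":0.029,"z":0.052,"ax":0,"ay":0,"az":0,"claw":0},{"x":-0.156,"y":0.029,"z":0.052,"ax":0,"ay":0,"az":0,"claw":0}]'>/dev/null;  python3 go.py "(-.115,0,.042)"
```

```text
t 1.77 rack now [-0.118   0.0051  0.1484] world [0.4435 0.1754 0.1484] F rack [-1.57 -0.58 -0.11] w 0.0437
turn(ax,ay,az) [0.0016 0.0011 0.0042]
(-.115,0,.042) world [0.445 0.17  0.042] shift xyz [ 0.0053 -0.0033  0.1063] len 0.107
```

```bash
python3 -m crank '[{"x":0,"y":0,"z":0.03,"ax":0,"ay":0,"az":0,"claw":0},{"x":0,"y":0,"z":0.07,"ax":0,"ay":0,"az":0,"claw":0},{"x":0,"y":0,"z":0.1,"ax":0,"ay":0,"az":0,"claw":0},{"x":0,"y":0,"z":0.108,"ax":0,"ay":0,"az":0,"claw":0},{"x":0,"y":0,"z":0.108,"ax":0,"ay":0,"az":0,"claw":0}]'>/dev/null;  python3 go.py "(-.085,0,.042)"
python3 - <<'E'
from bench import camera
from h import *
p=np.load("p.npy");n=camera("scene");cv2.imwrite("pics/s2.png",cv2.resize(n["color"][130:270,230:400],None,fx=4,fy=4,interpolation=cv2.INTER_CUBIC))
E
```

```text
t 2.18 rack now [-0.1155 -0.0025  0.0405] world [0.4443 0.1675 0.0405] F rack [-0.16 -0.27  0.65] w 0.0435
turn(ax,ay,az) [ 0.0021 -0.0008  0.0001]
(-.085,0,.042) world [0.475 0.163 0.042] shift xyz [-0.0024 -0.0305 -0.0016] len 0.031
```

View pics/s2.png

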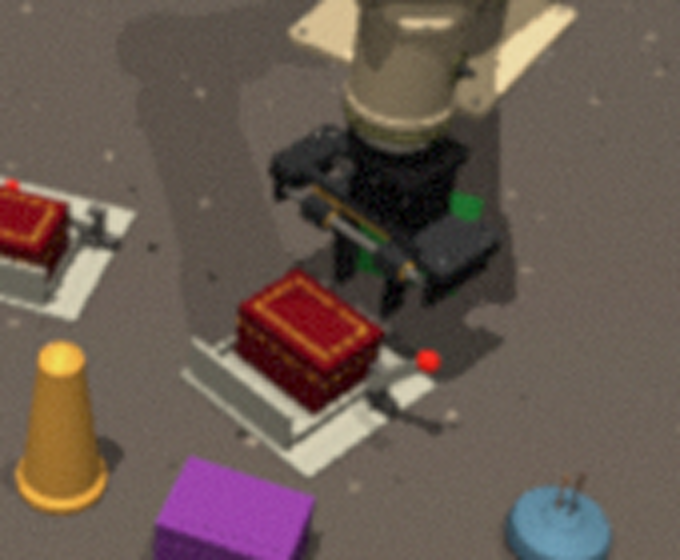

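The fingers stand in front of the box at about (370,280), clear of the knob (428,360) and of the green box behind them. I'll advance slowly.

```bash
python3 -m crank '[{"x":-0.001,"y":-0.008,"z":-0.004,"ax":0,"ay":0,"az":0,"claw":0},{"x":-0.001,"y":-0.016,"z":-0.004,"ax":0,"ay":0,"az":0,"claw":0},{"x":-0.001,"y":-0.023,"z":-0.004,"ax":0,"ay":0,"az":0,"claw":0},{"x":-0.001,"y":-0.028,"z":-0.004,"ax":0,"ay":0,"az":0,"claw":0},{"x":-0.001,"y":-0.032,"z":-0.004,"ax":0,"ay":0,"az":0,"claw":0}]';  python3 go.py "(-.06,0,.045)"
python3 -m crank '[{"x":0,"y":-0.004,"z":0,"ax":0,"ay":0,"az":0,"claw":0},{"x":0,"y":-0.008,"z":0,"ax":0,"ay":0,"az":0,"claw":0},{"x":0,"y":-0.012,"z":0,"ax":0,"ay":0,"az":0,"claw":0},{"x":0,"y":-0.016,"z":0,"ax":0,"ay":0,"az":0,"claw":0},{"x":0,"y":-0.02,"z":0,"ax":0,"ay":0,"az":0,"claw":0}]'>/dev/null;  python3 go.py "(-.0435,0,.045)"
```

```text
time: 2.65
ee_pos: [0.4784, 0.1619, 0.0469]
eef_rot: [-0.626, 0.78, -0.0, 0.0]
ft_force: [-3.1, -0.3, 1.4]
width: 0.0436
t 2.65 rack now [-0.081  -0.0005  0.0469] world [0.4784 0.1619 0.0469] F rack [-2.94 -0.91  1.4 ] w 0.0436
turn(ax,ay,az) [-0.0002  0.0002 -0.0005]
(-.06,0,.045) world [0.499 0.158 0.045] shift xyz [-0.0006 -0.021   0.0019] len 0.021
t 3.07 rack now [-0.0617 -0.0006  0.0462] world [0.4973 0.1578 0.0462] F rack [-3.17 -0.3   2.41] w 0.0437
turn(ax,ay,az) [ 0.0001 -0.     -0.    ]
(-.0435,0,.045) world [0.515 0.154 0.045] shift xyz [-0.0006 -0.0182  0.0012] len 0.018
```

```bash
python3 -m crank '[{"x":0,"y":-0.003,"z":0,"ax":0,"ay":0,"az":0,"claw":0},{"x":0,"y":-0.006,"z":0,"ax":0,"ay":0,"az":0,"claw":0},{"x":0,"y":-0.009,"z":0,"ax":0,"ay":0,"az":0,"claw":0},{"x":0,"y":-0.011,"z":0,"ax":0,"ay":0,"az":0,"claw":0},{"x":0,"y":-0.012,"z":0,"ax":0,"ay":0,"az":0,"claw":0}]'>/dev/null;  python3 go.py "(-.0435,0,.045)"
python3 -m crank '[{"x":0,"y":-0.001,"z":0,"ax":0,"ay":0,"az":0,"claw":0},{"x":0,"y":-0.002,"z":0,"ax":0,"ay":0,"az":0,"claw":0},{"x":0,"y":-0.003,"z":0,"ax":0,"ay":0,"az":0,"claw":0},{"x":0,"y":-0.003,"z":0,"ax":0,"ay":0,"az":0,"claw":0},{"x":0,"y":-0.003,"z":0,"ax":0,"ay":0,"az":0,"claw":0}]'>/dev/null;  python3 go.py "(-.0435,0,.045)"
```

```text
t 3.48 rack now [-0.0496 -0.0007  0.0462] world [0.5091 0.1551 0.0462] F rack [-2.34  0.05  1.63] w 0.0435
turn(ax,ay,az) [-0.0001  0.     -0.0003]
(-.0435,0,.045) world [0.515 0.154 0.045] shift xyz [-0.0007 -0.0061  0.0012] len 0.006
t 3.9 rack now [-0.0467 -0.0007  0.0463] world [0.5119 0.1544 0.0463] F rack [-1.1   0.22 -0.79] w 0.0436
turn(ax,ay,az) [-0.0003  0.     -0.0002]
(-.0435,0,.045) world [0.515 0.154 0.045] shift xyz [-0.0007 -0.0032  0.0013] len 0.004
```

```bash
python3 -m crank '[{"x":0,"y":-0.0005,"z":0,"ax":0,"ay":0,"az":0,"claw":0},{"x":0,"y":-0.001,"z":0,"ax":0,"ay":0,"az":0,"claw":0},{"x":0,"y":-0.0015,"z":0,"ax":0,"ay":0,"az":0,"claw":0},{"x":0,"y":-0.0015,"z":0,"ax":0,"ay":0,"az":0,"claw":0},{"x":0,"y":-0.0015,"z":0,"ax":0,"ay":0,"az":0,"claw":0}]'>/dev/null;  python3 go.py
python3 -m crank '[{"x":0,"y":-0.0005,"z":0,"ax":0,"ay":0,"az":0,"claw":0},{"x":0,"y":-0.001,"z":0,"ax":0,"ay":0,"az":0,"claw":0},{"x":0,"y":-0.001,"z":0,"ax":0,"ay":0,"az":0,"claw":0},{"x":0,"y":-0.001,"z":0,"ax":0,"ay":0,"az":0,"claw":0},{"x":0,"y":-0.001,"z":0,"ax":0,"ay":0,"az":0,"claw":0}]'>/dev/null;  python3 go.py
```

```text
t 4.32 rack now [-0.0454 -0.0006  0.0463] world [0.5132 0.1543 0.0463] F rack [-1.93  0.79  1.13] w 0.0431
turn(ax,ay,az) [-0.0001  0.     -0.0001]
t 4.73 rack now [-0.0444 -0.0006  0.0463] world [0.5142 0.154  0.0463] F rack [-1.18  0.34  0.47] w 0.0432
turn(ax,ay,az) [-0.0001  0.     -0.0001]
```

```bash
python3 -m crank '[{"x":0,"y":-0.0005,"z":0,"ax":0,"ay":0,"az":0,"claw":0},{"x":0,"y":-0.001,"z":0,"ax":0,"ay":0,"az":0,"claw":0},{"x":0,"y":-0.001,"z":0,"ax":0,"ay":0,"az":0,"claw":0},{"x":0,"y":-0.001,"z":0,"ax":0,"ay":0,"az":0,"claw":0},{"x":0,"y":-0.001,"z":0,"ax":0,"ay":0,"az":0,"claw":0}]'>/dev/null;  python3 go.py
python3 - <<'E'
from bench import camera
from h import *
n=camera("scene");cv2.imwrite("pics/s3.png",cv2.resize(n["color"][185:255,265:350],None,fx=8,fy=8,interpolation=cv2.INTER_CUBIC))
p=np.load("p.npy")
for x in(-.004,.001): print(x,(proj(n,rack(p,[[x+.035,.05,.064],[x+.035,-.05,.064]]))+.5-[265,185])*8)
print((proj(n,rack(p,[[.036,-.05,.045],[.036,.05,.045]]))+.5-[265,185])*8)
E
```

```text
t 5.15 rack now [-0.0441 -0.0006  0.0463] world [0.5145 0.1539 0.0463] F rack [-5.41 -0.58  3.98] w 0.0433
turn(ax,ay,az) [ 0.0005 -0.0002  0.    ]
-0.004 [[312.83051792 341.8119782 ]
 [137.12612397 205.44656487]]
0.001 [[303.99501403 347.87181843]
 [128.32894038 211.00582081]]
[[125.81631235 243.56874966]
 [299.66065245 380.4796774 ]]
```

View pics/s3.png

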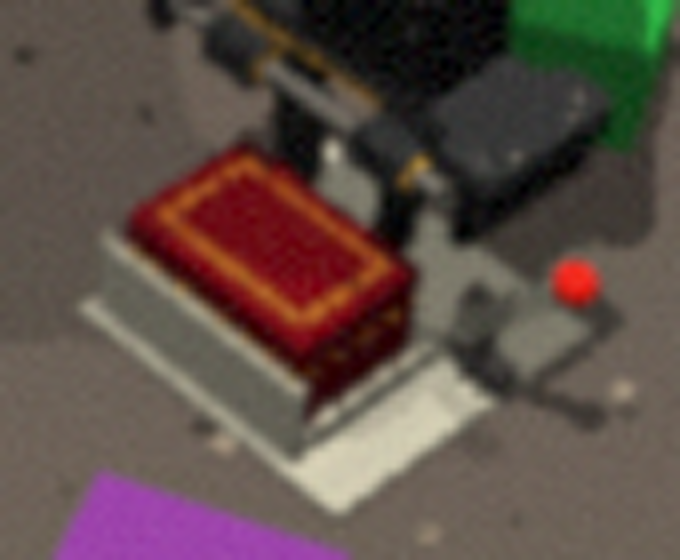

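The box's rear top edge at (303,350)–(128,215) matches the prediction for home, and the resistance rose to 5.4 N with the motion stopping, so it is seated. The knob is still open at (575,283). Retreating now.

```bash
python3 -m crank '[{"x":0,"y":0.01,"z":0,"ax":0,"ay":0,"az":0,"claw":0},{"x":0,"y":0.035,"z":0,"ax":0,"ay":0,"az":0,"claw":0},{"x":0,"y":0.04,"z":-0.035,"ax":0,"ay":0,"az":0,"claw":0.3},{"x":0,"y":0.04,"z":-0.075,"ax":0,"ay":0,"az":0,"claw":1},{"x":0,"y":0.04,"z":-0.115,"ax":0,"ay":0,"az":0,"claw":1}]'>/dev/null;  python3 go.py "(-.044,.165,.16)"
```

```text
t 5.62 rack now [-0.085  -0.0008  0.1622] world [0.4745 0.1625 0.1622] F rack [2.18 1.35 0.28] w 0.0303
turn(ax,ay,az) [ 0.0004 -0.0004  0.0004]
(-.044,.165,.16) world [0.55  0.316 0.16 ] shift xyz [-0.1658 -0.0411  0.0021] len 0.171
```

```bash
python3 -m crank '[{"x":-0.04,"y":-0.01,"z":0,"ax":0,"ay":0,"az":0,"claw":1},{"x":-0.08,"y":-0.02,"z":0,"ax":0,"ay":0,"az":0,"claw":1},{"x":-0.12,"y":-0.03,"z":0,"ax":0,"ay":0,"az":0,"claw":1},{"x":-0.155,"y":-0.041,"z":0,"ax":0,"ay":0,"az":0,"claw":1},{"x":-0.166,"y":-0.041,"z":0,"ax":0,"ay":0,"az":0,"claw":1}]'>/dev/null;  python3 go.py "(-.044,.165,.088)"
python3 -m crank '[{"x":0,"y":0,"z":0.03,"ax":0,"ay":0,"az":0,"claw":1},{"x":0,"y":0,"z":0.06,"ax":0,"ay":0,"az":0,"claw":1},{"x":0,"y":0,"z":0.073,"ax":0,"ay":0,"az":0,"claw":1},{"x":0,"y":0,"z":0.073,"ax":0,"ay":0,"az":0,"claw":1},{"x":0,"y":0,"z":0.073,"ax":0,"ay":0,"az":0,"claw":1}]'>/dev/null;  python3 go.py "(-.044,.12,.088)"
python3 - <<'E'
from bench import camera
from h import *
n=camera("scene");cv2.imwrite("pics/s4.png",cv2.resize(n["color"][160:270,250:400],None,fx=5,fy=5,interpolation=cv2.INTER_CUBIC))
E
```

```text
t 6.03 rack now [-0.0429  0.17    0.1605] world [0.5522 0.3204 0.1605] F rack [-0.11  0.71 -0.25] w 0.0026
turn(ax,ay,az) [0.0003 0.0013 0.0012]
(-.044,.165,.088) world [0.55  0.316 0.088] shift xyz [0.0052 0.001  0.0725] len 0.073
t 6.45 rack now [-0.0425  0.1653  0.0887] world [0.5516 0.3156 0.0887] F rack [0.4  0.56 0.21] w 0.0002
turn(ax,ay,az) [ 0.     -0.0001 -0.0001]
(-.044,.12,.088) world [0.54  0.272 0.088] shift xyz [0.0453 0.0014 0.0008] len 0.045
```

View pics/s4.png

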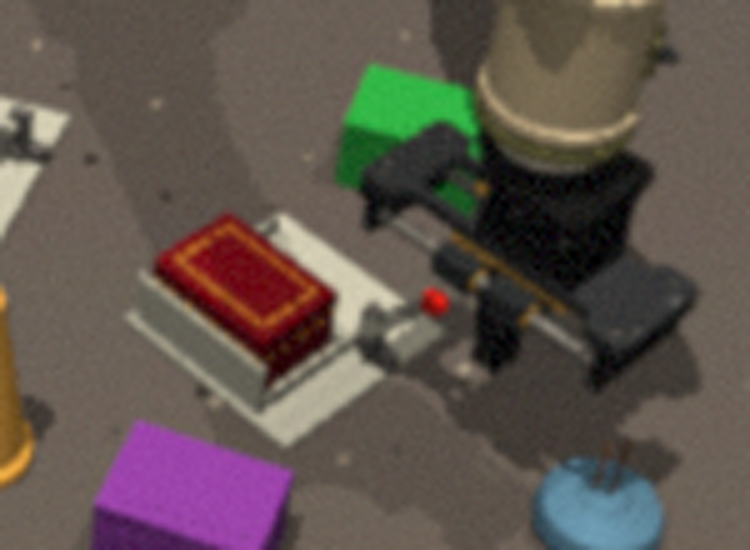

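The box sits at the backstop, the knob is open at (435,300), and the shut fingers stand just outboard of it at (495,340). Now I push the knob towards -y (tool +x).

```bash
python3 -m crank '[{"x":0.01,"y":0.0015,"z":0,"ax":0,"ay":0,"az":0,"claw":1},{"x":0.02,"y":0.0015,"z":0,"ax":0,"ay":0,"az":0,"claw":1},{"x":0.03,"y":0.0015,"z":0,"ax":0,"ay":0,"az":0,"claw":1},{"x":0.04,"y":0.0015,"z":0,"ax":0,"ay":0,"az":0,"claw":1},{"x":0.05,"y":0.0015,"z":0,"ax":0,"ay":0,"az":0,"claw":1}]'>/dev/null;  python3 go.py
python3 -m crank '[{"x":0.01,"y":0,"z":0,"ax":0,"ay":0,"az":0,"claw":1},{"x":0.02,"y":0,"z":0,"ax":0,"ay":0,"az":0,"claw":1},{"x":0.03,"y":0,"z":0,"ax":0,"ay":0,"az":0,"claw":1},{"x":0.035,"y":0,"z":0,"ax":0,"ay":0,"az":0,"claw":1},{"x":0.04,"y":0,"z":0,"ax":0,"ay":0,"az":0,"claw":1}]'>/dev/null;  python3 go.py
python3 - <<'E'
from bench import camera
from h import *
n=camera("scene");cv2.imwrite("pics/s5.png",cv2.resize(n["color"][160:270,250:400],None,fx=5,fy=5,interpolation=cv2.INTER_CUBIC))
E
```

```text
t 6.92 rack now [-0.0434  0.1148  0.0894] world [0.5399 0.2666 0.0894] F rack [-0.36  2.87  3.19] w 0.0
turn(ax,ay,az) [-0.0009  0.0008 -0.0003]
t 7.33 rack now [-0.0439  0.074   0.088 ] world [0.5306 0.2268 0.088 ] F rack [ 0.33  0.23 -0.14] w 0.0003
turn(ax,ay,az) [ 0.0002 -0.0004 -0.0005]
```

View pics/s5.png

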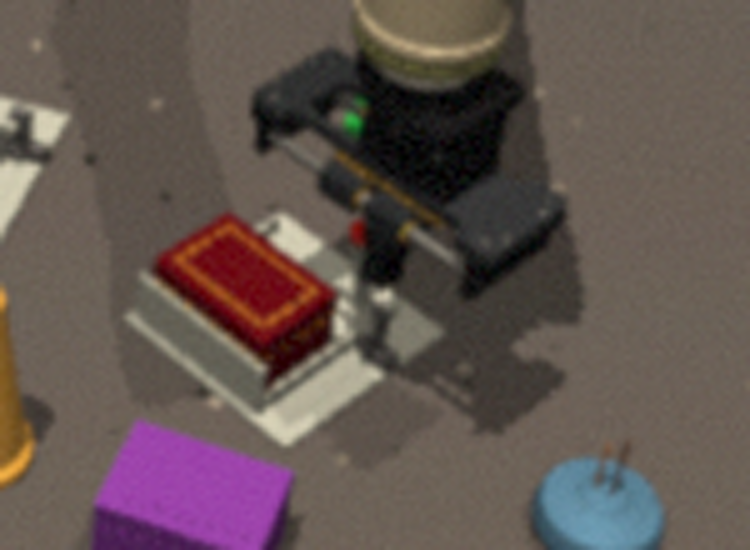

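The knob at (358,232) is just past upright, still against the finger. I'll push on.

```bash
python3 -m crank '[{"x":0.008,"y":0,"z":0,"ax":0,"ay":0,"az":0,"claw":1},{"x":0.016,"y":0,"z":0,"ax":0,"ay":0,"az":0,"claw":1},{"x":0.024,"y":0,"z":0,"ax":0,"ay":0,"az":0,"claw":1},{"x":0.03,"y":0,"z":0,"ax":0,"ay":0,"az":0,"claw":1},{"x":0.03,"y":0,"z":0,"ax":0,"ay":0,"az":0,"claw":1}]'>/dev/null;  python3 go.py
python3 -m crank '[{"x":0,"y":0,"z":-0.03,"ax":0,"ay":0,"az":0,"claw":1},{"x":0,"y":0,"z":-0.07,"ax":0,"ay":0,"az":0,"claw":1},{"x":0,"y":0.02,"z":-0.1,"ax":0,"ay":0,"az":0,"claw":1},{"x":0,"y":0.03,"z":-0.11,"ax":0,"ay":0,"az":0,"claw":1},{"x":0,"y":0.03,"z":-0.11,"ax":0,"ay":0,"az":0,"claw":1}]'>/dev/null;  python3 go.py
python3 - <<'E'
from bench import camera
from h import *
p=np.load("p.npy")
o=[cv2.resize(camera(k)["color"][y:y+110,x:x+130],None,fx=3,fy=3,interpolation=cv2.INTER_CUBIC) for k,x,y in(("scene",250,160),("top",130,160))]
cv2.imwrite("pics/s6.png",np.hstack(o))
n=camera("scene")
print((proj(n,rack(p,[[-.044,.068-.08*np.sin(1.35),.035+.08*np.cos(1.35)],[.036,.05,.064],[.036,-.05,.064]]))-[250,160])*3)
E
```

```text
t 7.8 rack now [-0.0436  0.0436  0.0882] world [0.5245 0.197  0.0882] F rack [-0.01  0.42 -0.46] w 0.0004
turn(ax,ay,az) [-0.0001 -0.0005 -0.001 ]
t 8.22 rack now [-0.0746  0.0474  0.2018] world [0.495  0.2074 0.2018] F rack [-0.19 -0.13 -0.26] w 0.0003
turn(ax,ay,az) [-0.0023  0.0013  0.0011]
[[167.72277904 146.4361116 ]
 [157.49813026 203.95193191]
 [ 91.62335264 152.6271828 ]]
```

View pics/s6.png

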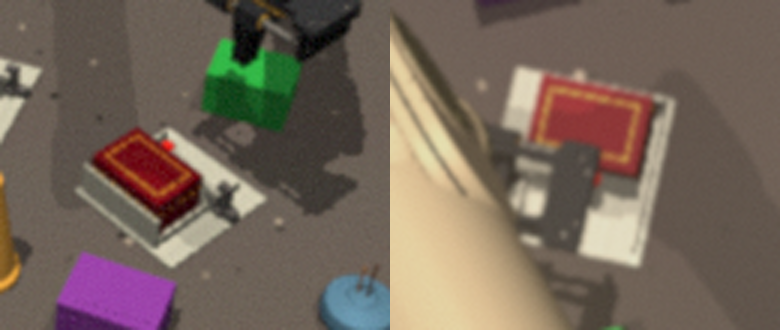

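The knob appears at (168,146), where I predicted it for shut (167.7,146.4), with the box flush at the backstop. The gripper hangs clear at z = 0.20 m with about 0 N on the wrist. I'll let it settle and hand in.

```bash
python3 -m crank '[{"x":0,"y":0,"z":0,"ax":0,"ay":0,"az":0,"claw":1},{"x":0,"y":0,"z":0,"ax":0,"ay":0,"az":0,"claw":1},{"x":0,"y":0,"z":0,"ax":0,"ay":0,"az":0,"claw":1},{"x":0,"y":0,"z":0,"ax":0,"ay":0,"az":0,"claw":1},{"x":0,"y":0,"z":0,"ax":0,"ay":0,"az":0,"claw":1}]' && python3 -c "
from bench import close_job
close_job()"
```

```text
time: 8.78
ee_pos: [0.4952, 0.2052, 0.1979]
eef_rot: [-0.627, 0.779, 0.0, -0.0]
ft_force: [-0.8, -0.4, -0.0]
width: 0.0003
the job is handed in; nothing more can be done
```

I pushed box_a (the left rack) home with the half-open fingertips. Resistance was about 3 N while it slid and 5.4 N at the backstop, and that reading was the highest I took. I then pushed the knob past centre with the shut fingers, backed off and handed in at 8.8 s of the 42 s.

- **Box and lever:** in the last scene picture the knob is within 1 px (of a 3x enlargement) of where it should be when shut, and the box is flush with the backstop.
- **Robot:** the tool is at z ≈ 0.20 m with under 1 N on the wrist, so it touches nothing.
- **Not checked:** I took no close-up of rack_b, the cone, the incense holder or the bangles at the end. The arm's path stayed clear of them, and those in view (cone, incense holder) looked unmoved. No check failed or disagreed; one move was refused at the start because its rows lacked keys, and nothing moved.

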